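# Put the backup media away

### The job

The backup is finished, so put the four loose storage things away: slide the thick drive into the tall lower bay of the drive rack and the slim drive into the low upper bay, each pushed all the way in against the stop. Put the loose memory stick in the tray that already holds a memory stick and the loose card case in the tray that already holds a card case, each flat on the tray floor, and leave what is already there in its tray.

Things in the scene. Friction and masses are not known exactly. Their poses are not given: they have to be found in the camera images.
- drive_rack: fixed drive rack, aluminium and black plastic, 112 (x) x 84 (y) x 58 mm high. Origin at the centre of its underside; open front at x = -56 mm, looking along its -x to the robot. Two bays, one above the other, centred on y = 0. Lower: floor z = 8 mm, opening 72 wide, 25 high, stop 88 mm behind the front. Upper: floor z = 38 mm, opening 62 wide, 15 high, stop 80 mm behind the front. No latch
- thick_drive: thick portable disk drive, grey with dark rubber bumpers, 104 (x) x 60 (y) x 18 mm high, about 170 g, balanced at its middle. Origin at the centre of its underside, long along x, z up; either end may go in first. Slides easily; fully home it stands 16 mm out of the rack, its origin at rack x = -20 mm
- slim_drive: slim portable solid-state drive, aluminium with black end caps, 96 (x) x 50 (y) x 9 mm high, about 70 g, balanced at its middle. Origin at the centre of its underside, long along x, z up; either end may go in first. Slides easily; fully home it stands 16 mm out of the rack, its origin at rack x = -24 mm
- loose_stick: the loose one to put away: a black memory stick with a bare metal plug, 18 x 53 x 8 mm, 20 g. Origin under the middle of its length and width, long along its y with the plug at -y, z up
- loose_case: the loose one to put away: a small closed hard case for memory cards, 27 x 59 x 26 mm, about 35 g. Origin at the centre of its underside, long along its y, z up
- stick_tray: a shallow open plywood tray with a grey lining, fixed to the table, 94 (x) x 150 (y) x 22 mm high, walls 4 mm thick, inner floor 4 mm above the table. Origin at the centre of its underside, z up. It holds one memory stick already, lying across its -y end; the +y half of its floor is free. The two trays look alike but for what lies in them
- case_tray: a shallow open plywood tray with a grey lining, fixed to the table, 94 (x) x 150 (y) x 22 mm high, walls 4 mm thick, inner floor 4 mm above the table. Origin at the centre of its underside, z up. It holds one card case already, lying across its -y end; the +y half of its floor is free. The two trays look alike but for what lies in them
- tray_stick: already in its tray, stays there: a black memory stick with a bare metal plug, 18 x 53 x 8 mm, 20 g. Origin under the middle of its length and width, long along its y with the plug at -y, z up
- tray_case: already in its tray, stays there: a small closed hard case for memory cards, 27 x 59 x 26 mm, about 35 g. Origin at the centre of its underside, long along its y, z up
There are look-alikes about, which are no part of the job. Leave any orange look-alike of the loose_case alone. Leave any green look-alike of the drive_rack alone.

How it is judged:
By the outcome, as a careful person would: the job done as asked, in the order asked, and still so for the second after the job is handed in, with the robot touching nothing.
It also fails if it takes over 138 s, if anything falls off the work surface, if the arm or the gripper's body presses on something with over 40 N, if the wrist force passes 120 N, or if a joint passes its speed limit or range.

### The arm

A 6-joint arm with a two-finger parallel gripper is mounted at the origin on the work surface; the furniture and walls round the work are solid. World frame = base frame: x ahead of the robot, y to its left, z up, the work surface at z = 0. Lengths are in m, angles in rad, forces in N, time in s.
With the tool pointing down it reaches from about 0.35 to 0.875 m from the base axis. Payload 4.2 kg.
Tool frame: the origin (TCP) lies on the front face of the gripper's body, between the roots of the fingers; the fingertips stand 70 mm ahead of it and the grasp point (between the pads) lies 51 mm ahead of it (robot.tips_ahead is the z of the fingertips in the tool frame, in m); z points along the fingers, y is the line along which they close (so a half turn about z gives the same grasp; the last joint's range is limited). The gripper opens to 87 mm and grips with 3 to 60 N. Pads are 19 mm wide; open, the fingers measure 117 mm over their backs; the gripper's body (75 mm by 190 mm) begins 51 mm behind the grasp point.
Start: joints at [-0.956, 0.385, 0.008, 0, -1.194, -0.259], TCP at [0.218, -0.586, 0.292] pointing down, gripper open.
Joint ranges: [-3.14, 3.14], [-1.21, 2.06], [-1.07, 1.41], [-3.16, 2.05], [-2.99, -0.16], [-3.1, 3.1]. Speed limits (rad/s): [2.79, 2.79, 3.14, 3.14, 3.14, 3.14].

### API

Orientations are given as a rotation vector (axis times angle).
In Python, from plant import robot gives the robot as it stands.
- The arm moves only by the shell command python3 -m jog 'ROWS'. ROWS is JSON, one flat list of numbers, 7 for each row, row after row: the shift along the tool's x, y, z in mm, then the turn, a rotation vector about the tool's x, y, z in rad, then the finger opening in mm, from 0 to 87. In form: [dx, dy, dz, wx, wy, wz, grip, dx, dy, dz, wx, wy, wz, grip, ...]. A call has 1 to 8 rows; each row is the pose to reach, as a shift and turn from the pose commanded when the call began, along the tool's axes at that moment; what a row does not reach only later rows make up. A row lasts 1/10 s, in which the tool goes at most 50 mm and 8.59 degrees, less where a joint would pass 70% of its speed; a pose out of reach is approached as far as the arm can. A call with a gripper value outside its range is refused whole. The fingers move at their own pace and stop on an object; the grip force is fixed at half the most. Time passes only in rows, so rows that repeat a pose let the fingers close. It gives the time, the measured TCP pose, the force, the opening and the grip force at its end, in the units of the state.
- robot.state(): the state, without advancing time (a new reading comes with each control period).
- robot.read_camera(name): name is "scene" or "top" or "wrist"; returns (picture, depth): 480x640x3 uint8, red, green, blue; 480x640 float32, m along the optical axis (not along the pixel's ray), 0 where there is no reading.
- robot.camera_params(name): a dict with "camera_matrix" (3x3 intrinsics, pixels), "position" and "attitude" of the camera in the world. Camera axes: x right, y down, z forward; pixel columns grow to the right and rows downward; lengths in m; the calibration is good to about 2 mm. A picture is of the moment at which its call begins: read the wrist's pose just before it. camera_params takes no time and is no camera call; for the wrist camera it gives the pose at the moment of the call.
- robot.hand_in(): hands the job in; it is judged then, once.
Trained networks look in the newest picture that a camera, given by its name, has taken for a name from the list of things; names that differ only in an ending like _2 or _b are one class to them, and where a whole thing is asked for, a point or a joint stands for the part that bears it (a point fixed in the world has none). Each returns a list of dicts, best first, with "conf" (0 to 1); they miss things now and then, are a little off and sometimes report something else, mostly with a low value. They report only what shows in the picture. A call takes as long as a camera call. They do not tell look-alikes from the thing itself.
- robot.search_frame(query, camera): "extent" ([left, top, right, bottom] in pixels, round what is visible of it).
- robot.tip_of(query, camera): "location" ([row, column] in pixels: a listed point, or the origin of a listed thing).
The state is a dict: "time": time; "joint_positions": joint angles; "qvel": joint speeds; "joint_torque": joint torques, N m; "ee_pos": TCP position; "eef_rot": TCP orientation; "contact_force": force on the tool from outside, world axes, zero at the start; "moment": the same for the moment, N m; "opening": finger opening in m; "finger_force": force on a finger pad.
Only numpy, scipy, OpenCV 4.12 (cv2) and the standard library are available. Lean on these libraries where they do the work, as an engineer would, in place of code of your own. Each camera call takes 0.05 s, during which the arm holds its last target. There are 200 camera calls.

## Working session

There is one attempt and no reset: what is moved stays moved. The work goes in short steps, Python scripts to look and compute and a shell command to move; the robot and the scene stay as the last step left them, time stands still between calls to the robot, and variables do not carry over. Pictures are saved under pics/ and viewed, at most 14 in all, crops included, and the job is handed in when it is done.

```bash
ls; mkdir -p pics
python3 - <<'E'
from plant import robot
import cv2,numpy as np
for n in ["scene","top"]:
    p,d=robot.read_camera(n); cv2.imwrite(f"pics/{n}0.png",p[:,:,::-1]); np.save(f"pics/{n}0.npy",d)
    c=robot.camera_params(n); print(n,c)
for q in ["drive_rack","thick_drive","slim_drive","loose_stick","loose_case","stick_tray","case_tray"]:
    print(q,[(np.round(r["extent"]).tolist(),round(r["conf"],2)) for r in robot.search_frame(q,"top")])
print(robot.state())
E
```

```text
pics
scene {'camera_matrix': array([[498.01903862,   0.        , 324.56082998],
       [  0.        , 498.01903862, 233.1962118 ],
       [  0.        ,   0.        ,   1.        ]]), 'position': array([1.14976629, 0.45991286, 0.71226328]), 'attitude': array([-1.05422195, -2.29341222,  1.16288843])}
top {'camera_matrix': array([[514.17745195,   0.        , 320.5091643 ],
       [  0.        , 514.17745195, 241.6509414 ],
       [  0.        ,   0.        ,   1.        ]]), 'position': array([ 0.32730514, -0.13836566,  0.98461376]), 'attitude': array([-2.11207717,  2.13334307, -0.17195906])}
drive_rack [([117.0, 236.0, 182.0, 304.0], 0.87), ([200.0, 161.0, 253.0, 228.0], 0.85), ([277.0, 240.0, 328.0, 298.0], 0.51)]
thick_drive [([277.0, 241.0, 331.0, 296.0], 0.88)]
slim_drive [([364.0, 161.0, 389.0, 205.0], 0.92)]
loose_stick [([289.0, 178.0, 313.0, 187.0], 0.58)]
loose_case [([454.0, 312.0, 486.0, 341.0], 0.81), ([360.0, 271.0, 395.0, 288.0], 0.72)]
stick_tray [([420.0, 173.0, 502.0, 221.0], 0.88)]
case_tray [([417.0, 239.0, 502.0, 290.0], 0.89)]
{'time': 0.45, 'joint_positions': array([-9.56392517e-01,  3.84739957e-01,  7.77961965e-03, -5.09914430e-05,
       -1.19398918e+00, -2.58611782e-01]), 'qvel': array([-0.00035235, -0.00137227,  0.00090762,  0.00143769,  0.00019877,
        0.00124567]), 'joint_torque': array([-3.20564072e-05, -3.90010929e+01,  1.87390816e+01,  4.21954170e+00,
        1.46515912e-02, -5.41442978e-05]), 'ee_pos': array([ 0.21771624, -0.58578523,  0.29217115]), 'eef_rot': array([ 5.55900805e-01, -3.09199639e+00, -2.49558401e-04]), 'contact_force': array([ 0.881237  , -0.49551923,  0.12327904]), 'moment': array([ 0.03274875,  0.04907324, -0.00427379]), 'finger_force': 0.0, 'opening': 0.08721124298079903}
```

View pics/top0.png

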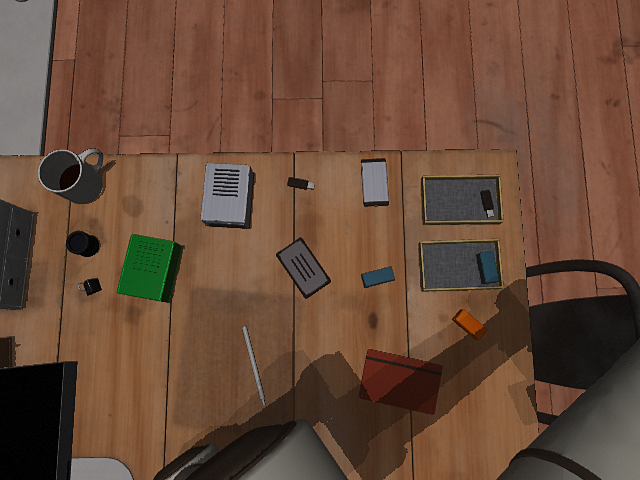

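View pics/scene0.png

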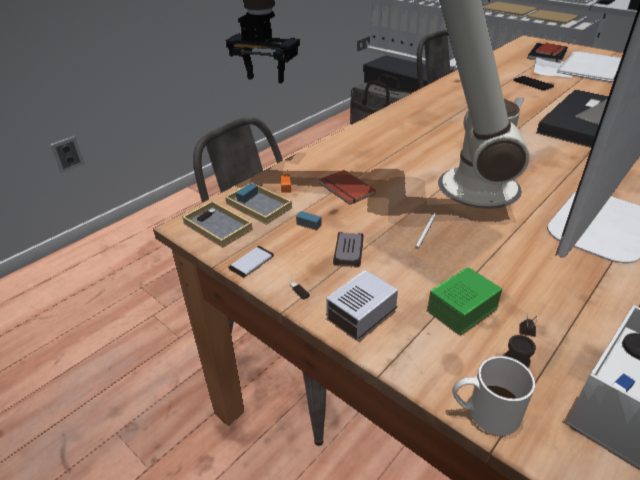

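The top view shows:
- **Racks:** silver rack at about (227,195). A green look-alike sits at (150,268); I leave it alone.
- **Drives:** thick drive at (303,267), slim drive at (375,182).
- **Stick and cases:** loose stick at (300,183), blue loose case at (378,277). The orange look-alike at (470,323) is left alone.
- **Trays:** stick tray at (461,200), case tray at (461,265).

Next I measure positions from depth.

```bash
cat > h.py <<'E'
import cv2,numpy as np
from plant import robot
from scipy.spatial.transform import Rotation as R
def cloud(n,d,c=None):
    c=c or robot.camera_params(n); K=c["camera_matrix"]
    v,u=np.mgrid[:d.shape[0],:d.shape[1]]
    P=np.dstack([(u-K[0,2])/K[0,0]*d,(v-K[1,2])/K[1,1]*d,d])
    return P@R.from_rotvec(c["attitude"]).as_matrix().T+c["position"]
def rect(P,d,box,lo,hi):
    l,t,r,b=box; Q=P[t:b,l:r].reshape(-1,3); Q=Q[(d[t:b,l:r].ravel()>0)&(Q[:,2]>lo)&(Q[:,2]<hi)]
    (cx,cy),(w,h),a=cv2.minAreaRect((Q[:,:2]*1000).astype(np.float32))
    if w<h: w,h,a=h,w,a+90
    return dict(c=[round(cx),round(cy)],len=round(w,1),wid=round(h,1),ang=round((a+90)%180-90,1),z=round(float(np.median(Q[:,2]))*1000,1),n=len(Q))
E
python3 - <<'E'
from h import *
d=np.load("pics/top0.npy"); P=cloud("top",d)
print("table z",np.median(P[300:340,290:340,2]), P[190,340],P[330,400],P[180,410])
for n,b,lo,hi in [("rack",(190,150,265,240),.04,.07),("thick",(270,230,340,302),.010,.03),("slim",(355,150,395,215),.004,.02),("stick",(280,170,322,195),.004,.02),("case",(352,262,402,294),.012,.04),("stray",(412,165,510,230),.012,.04),("ctray",(412,232,510,297),.012,.04),("tstick",(475,185,498,223),.008,.018),("tcase",(472,244,500,288),.0235,.05),("green",(105,225,190,310),.04,.07),("orange",(445,302,492,345),.012,.04)]:
    print(n,rect(P,d,b,lo,hi))
im=cv2.imread("pics/top0.png")
cv2.imwrite("pics/crop.png",cv2.resize(im[140:345,190:520],None,fx=2.4,fy=2.4,interpolation=cv2.INTER_CUBIC))
E
```

```text
table z -0.0011317984912521117 [ 0.60641764 -0.16436116 -0.00159514] [ 0.33188794 -0.27319251 -0.00088059] [ 0.62646846 -0.30430751 -0.00599055]
rack {'c': [589, 52], 'len': 113.3, 'wid': 85.0, 'ang': -3.9, 'z': 57.4, 'n': 2670}
thick {'c': [451, -91], 'len': 104.1, 'wid': 59.7, 'ang': 33.8, 'z': 16.9, 'n': 1669}
slim {'c': [621, -232], 'len': 96.2, 'wid': 50.1, 'ang': 2.5, 'z': 7.9, 'n': 1161}
stick {'c': [619, -87], 'len': 52.8, 'wid': 18.8, 'ang': 79.1, 'z': 7.3, 'n': 213}
case {'c': [432, -232], 'len': 58.1, 'wid': 26.5, 'ang': -76.8, 'z': 24.8, 'n': 444}
stray {'c': [581, -399], 'len': 151.0, 'wid': 95.6, 'ang': -90.0, 'z': 19.4, 'n': 793}
ctray {'c': [453, -389], 'len': 151.2, 'wid': 94.7, 'ang': -88.6, 'z': 21.9, 'n': 1216}
tstick {'c': [572, -446], 'len': 79.9, 'wid': 42.3, 'ang': -5.8, 'z': 11.2, 'n': 259}
tcase {'c': [443, -434], 'len': 73.4, 'wid': 46.2, 'ang': -7.1, 'z': 28.6, 'n': 450}
green {'c': [450, 196], 'len': 111.9, 'wid': 86.0, 'ang': -11.0, 'z': 55.1, 'n': 2891}
orange {'c': [341, -400], 'len': 59.0, 'wid': 27.0, 'ang': 47.6, 'z': 24.5, 'n': 493}
```

View pics/crop.png

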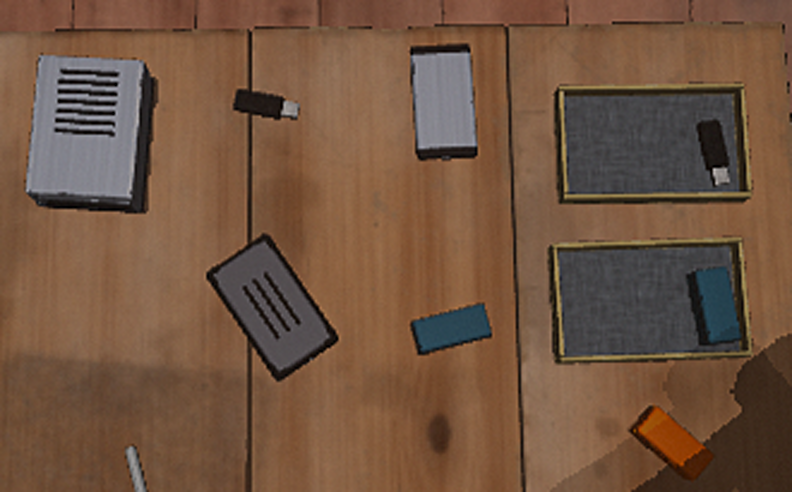

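Pixel positions in the crop:
- **Cases:** loose blue case at (451,328) and orange one at (672,440). The blue one fits, because orange is excluded; the third, at (716,303), is already in the lower tray and stays.
- **Racks:** the silver rack at (90,130) is the real one; the green one lies outside the crop.
- **Trays:** the upper tray (650,143) holds a stick and the lower one (650,300) holds a case.
- **Drives:** the thick drive is at (272,307) and the slim one at (443,100).

Next is a helper that turns a goal pose into a tool-axis shift.

```bash
cat >> h.py <<'E'
def go(x,y,z,close_deg):
    "shift/turn in tool axes to TCP (mm) with straight-down tool, fingers closing along close_deg"
    s=robot.state(); T=R.from_rotvec(s["eef_rot"])
    out=[]
    for a in (close_deg,close_deg+180):
        a=np.radians(a); Y=np.array([np.cos(a),np.sin(a),0]); Z=np.array([0,0,-1.]); X=np.cross(Y,Z)
        out.append((T.inv()*R.from_matrix(np.c_[X,Y,Z])).as_rotvec())
    w=min(out,key=np.linalg.norm)
    sh=T.inv().apply(np.array([x,y,z])/1000-s["ee_pos"])*1000
    print("go",np.round(sh,1),np.round(w,3),"|at",np.round(s["ee_pos"]*1000,1),"q6",round(s["joint_positions"][5],2),"t",s["time"],"open",round(s["opening"]*1000,1),"F",np.round(s["contact_force"],1))
E
python3 -c "
from h import *
go(428,-107,200,123.8)"
```

```text
go [-363.9  375.5   92.2] [ 0.     0.    -0.234] |at [ 217.7 -585.8  292.2] q6 -0.26 t 0.45 open 87.2 F [ 0.9 -0.5  0.1]
```

```bash
python3 -m jog '[-364,375,92,0,0,-0.234,87,-364,375,92,0,0,-0.234,87,-364,375,92,0,0,-0.234,87,-364,375,92,0,0,-0.234,87,-364,375,92,0,0,-0.234,87,-364,375,92,0,0,-0.234,87,-364,375,92,0,0,-0.234,87,-364,375,92,0,0,-0.234,87]'
python3 - <<'E'
from h import *
go(428,-107,200,123.8)
E
```

```text
time: 1.25
ee_pos: [0.377, -0.2235, 0.2231]
eef_rot: [-0.913, 3.005, -0.001]
contact_force: [1.1, -0.2, 0.4]
opening: 0.0869
finger_force: 0.0
go [-107.2   68.5   23.1] [-0.001  0.001 -0.   ] |at [ 377.  -223.5  223.1] q6 -0.82 t 1.25 open 86.9 F [ 1.1 -0.2  0.4]
```

```bash
python3 -m jog '[-107,68,23,0,0,0,87,-107,68,23,0,0,0,87,-107,68,23,0,0,0,87,-107,68,23,0,0,0,87,-107,68,23,0,0,0,87]'
python3 - <<'E'
from h import *
p,d=robot.read_camera("wrist"); c=robot.camera_params("wrist"); cv2.imwrite("pics/w1.png",p[:,:,::-1])
P=cloud("wrist",d,c)
m=(d>0)&(P[...,2]>.010)&(P[...,2]<.03)&(np.hypot(P[...,0]-.451,P[...,1]+.091)<.075)
Q=P[m]; print(cv2.minAreaRect((Q[:,:2]*1000).astype(np.float32)),np.median(Q[:,2]),len(Q))
Q=P[(d>0)&(P[...,2]>.045)&(P[...,2]<.065)&(P[...,0]>.48)]
if len(Q)>50: print("rack",Q.min(0),Q.max(0),np.median(Q[:,2]))
go(428,-107,73,123.8)
E
```

```text
time: 1.75
ee_pos: [0.4277, -0.1087, 0.1999]
eef_rot: [0.916, -3.005, -0.0]
contact_force: [0.4, -1.2, 1.0]
opening: 0.0872
finger_force: 0.0
((440.5465393066406, -100.27386474609375), (80.25360107421875, 60.12645721435547), 33.874961853027344) 0.01902216993887007 8360
go [ -1.8   1.7 127. ] [-0.  0.  0.] |at [ 427.5 -109.4  200. ] q6 -1.1 t 1.8 open 86.9 F [ 0.3  0.5 -0.6]
```

View pics/w1.png

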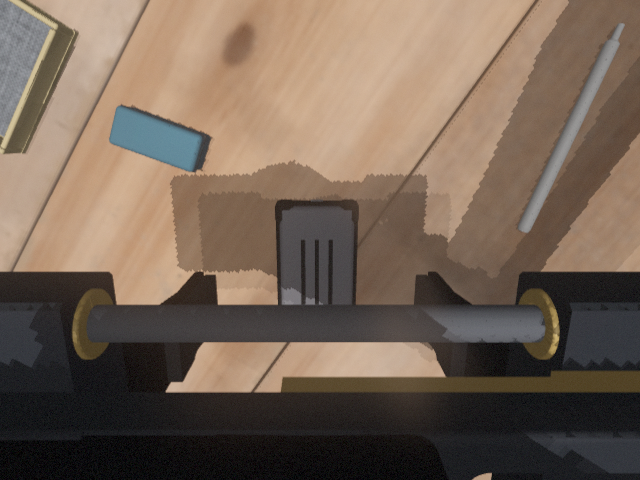

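The wrist view shows the thick drive centred between the fingers, its top edge near (317,205). The width and angle agree with the top camera, so I descend and grip.

```bash
python3 -m jog '[-2,1,50,0,0,0,87,-2,1,90,0,0,0,87,-2,1,115,0,0,0,87,-2,1,127,0,0,0,87,-2,1,127,0,0,0,87,-2,1,127,0,0,0,50,-2,1,127,0,0,0,50,-2,1,127,0,0,0,50]'; python3 -m jog '[0,0,0,0,0,0,50,0,0,0,0,0,0,50,0,0,0,0,0,0,50]'; python3 -m jog '[0,0,-20,0,0,0,50,0,0,-60,0,0,0,50,0,0,-80,0,0,0,50,0,0,-80,0,0,0,50]'
python3 - <<'E'
from h import *
a=np.radians(-3.9); u=np.array([np.cos(a),np.sin(a)])
f=np.array([589,52])-56*u; print("front",f)
g=f-(52+28+25)*u   # tip 25 mm before front
print(g); go(g[0],g[1],160,86.1)
E
```

```text
time: 2.6
ee_pos: [0.429, -0.1076, 0.0737]
eef_rot: [-0.912, 3.004, -0.001]
contact_force: [-0.1, -0.3, -0.2]
opening: 0.0705
finger_force: 0.0
time: 2.9
ee_pos: [0.4289, -0.1073, 0.0734]
eef_rot: [-0.913, 3.005, -0.0]
contact_force: [-1.4, -1.2, 5.0]
opening: 0.0596
finger_force: 30.0
time: 3.3
ee_pos: [0.43, -0.1071, 0.1552]
eef_rot: [-0.912, 3.0, -0.002]
contact_force: [0.7, 1.2, -2.5]
opening: 0.0597
finger_force: 30.0
front [533.12968039  55.80885628]
[428.37283111  62.9504618 ]
go [-93.3 142.2  -4.7] [-0.001  0.006  0.658] |at [ 430.  -107.1  155.2] q6 -1.11 t 3.3 open 59.7 F [ 0.7  1.2 -2.5]
```

```bash
python3 -m jog '[-93,142,-5,0,0,0.14,50,-93,142,-5,0,0,0.28,50,-93,142,-5,0,0,0.42,50,-93,142,-5,0,0,0.56,50,-93,142,-5,0,0,0.658,50,-93,142,-5,0,0,0.658,50]'
python3 - <<'E'
from h import *
d=np.load("pics/top0.npy"); P=cloud("top",d)
for u in (215,228,240):
    print(u,[(v,*np.round(P[v,u,[0,2]]*1000).astype(int).tolist()) for v in range(219,233)])
p,d=robot.read_camera("top"); P=cloud("top",d)
print(rect(P,d,(150,130,420,400),.085,.135))
p,_=robot.read_camera("scene"); cv2.imwrite("pics/s2.png",cv2.resize(p[180:400,220:520,::-1],None,fx=2.5,fy=2.5))
E
```

```text
time: 3.9
ee_pos: [0.426, 0.0634, 0.1564]
eef_rot: [-0.104, -3.137, 0.002]
contact_force: [0.1, -0.1, -1.3]
opening: 0.0598
finger_force: 30.0
215 [(219, 538, 55), (220, 536, 55), (221, 538, 37), (222, 535, 40), (223, 534, 36), (224, 539, 6), (225, 537, 5), (226, 536, 3), (227, 534, -2), (228, 532, -1), (229, 530, 2), (230, 529, -2), (231, 526, 1), (232, 524, 1)]
228 [(219, 537, 58), (220, 534, 60), (221, 533, 56), (222, 535, 38), (223, 534, 35), (224, 538, 6), (225, 536, 9), (226, 534, 9), (227, 534, -3), (228, 532, -1), (229, 530, -1), (230, 528, -3), (231, 526, -3), (232, 524, -3)]
240 [(219, 537, 56), (220, 535, 56), (221, 532, 60), (222, 531, 55), (223, 534, 34), (224, 531, 38), (225, 536, 8), (226, 534, 9), (227, 533, 5), (228, 532, -1), (229, 530, -1), (230, 528, -3), (231, 526, -1), (232, 523, 1)]
{'c': [492, 59], 'len': 60.9, 'wid': 28.3, 'ang': 83.0, 'z': 99.4, 'n': 368}
```

View pics/s2.png

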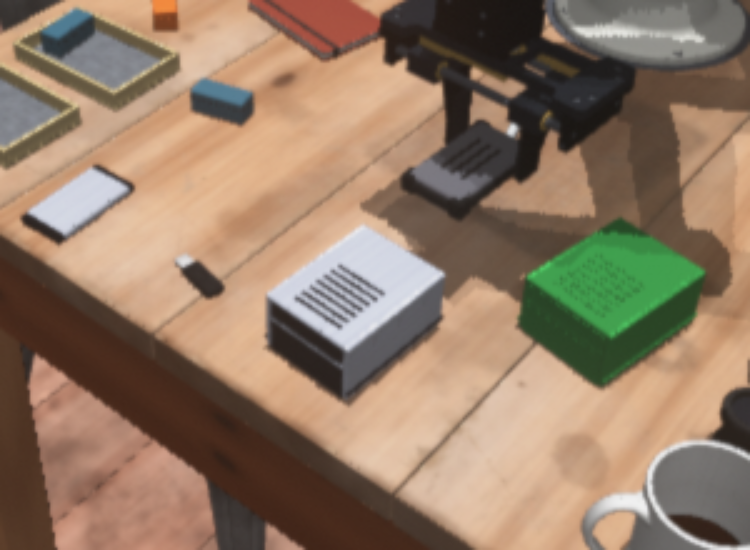

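The scene crop shows the drive held level in front of the silver rack at about (355,310). The depth jumps at x≈534 (55→37 and 36→6) show both bays open toward the robot, so I line up.

```bash
python3 -m jog '[0,0,0,0,0,0,50,0,0,0,0,0,0,50]'
python3 - <<'E'
from h import *
p,d=robot.read_camera("top"); P=cloud("top",d)
# drive front part: fit edges
Q=P[(d>0)&(P[...,2]>.094)&(P[...,2]<.106)&(P[...,0]>.475)&(P[...,0]<.512)&(abs(P[...,1]-.06)<.05)]
for lo in range(475,512,6):
    q=Q[(Q[:,0]*1000>=lo)&(Q[:,0]*1000<lo+6)]
    if len(q): print(lo,np.round([q[:,1].min()*1000,q[:,1].max()*1000,np.median(q[:,2])*1000],1),len(q))
print(Q[:,0].max())
go(428.4,63,85,86.1)
E
```

```text
time: 4.2
ee_pos: [0.4267, 0.0615, 0.1575]
eef_rot: [-0.108, -3.139, 0.001]
contact_force: [0.6, 0.0, -2.2]
opening: 0.0601
finger_force: 30.0
475 [ 29.1  39.2 100.3] 23
481 [ 29.4  75.6 100. ] 27
487 [ 28.   82.7 101.2] 76
493 [ 27.4  85.5 100.9] 120
499 [ 27.7  85.9 100.2] 96
505 [69.4 84.  99.5] 9
0.5064988540728154
go [-1.5  1.5 72.6] [-0.    -0.001 -0.001] |at [426.8  61.6 157.6] q6 -2.16 t 4.25 open 59.7 F [ 0.4 -0.5 -2.8]
```

```bash
python3 -m jog '[-2,2,40,0,0,0,50,-2,2,65,0,0,0,50,-2,2,73,0,0,0,50,-2,2,73,0,0,0,50,-2,2,73,0,0,0,50]'; python3 -m jog '[-12,0,0,0,0,0,50,-24,0,0,0,0,0,50,-32,0,0,0,0,0,50,-32,0,0,0,0,0,50]'; python3 -c "
from h import *
f=np.array([533.1,55.8]);a=np.radians(-3.9);u=np.array([np.cos(a),np.sin(a)]);g=f-18*u
go(g[0],g[1],84,86.1)"
```

```text
time: 4.75
ee_pos: [0.4299, 0.0644, 0.0857]
eef_rot: [0.107, 3.138, 0.001]
contact_force: [0.6, -0.1, -1.2]
opening: 0.0596
finger_force: 30.0
time: 5.15
ee_pos: [0.4631, 0.0624, 0.0854]
eef_rot: [0.108, 3.137, 0.002]
contact_force: [0.7, 0.4, -1.4]
opening: 0.0596
finger_force: 30.0
go [-52.3  -1.8   1.5] [ 0.001  0.002 -0.001] |at [463.1  62.4  85.4] q6 -2.12 t 5.15 open 59.6 F [ 0.7  0.4 -1.4]
```

```bash
python3 -m jog '[-15,-2,1,0,0,0,50,-30,-2,1,0,0,0,50,-45,-2,1,0,0,0,50,-52,-2,1,0,0,0,50,-52,-2,1,0,0,0,50,-52,-2,4,0,0,0,50,-52,-2,4,0,0,0,50]'; python3 -m jog '[0,0,0,0,0,0,72,0,0,0,0,0,0,80,0,0,0,0,0,0,80,0,0,0,0,0,0,80,0,0,0,0,0,0,80]';  python3 -c "
from h import *
f=np.array([533.1,55.8]);a=np.radians(-3.9);u=np.array([np.cos(a),np.sin(a)]);g=f-18*u
go(g[0],g[1],84,86.1)"
```

```text
time: 5.85
ee_pos: [0.5122, 0.0565, 0.0812]
eef_rot: [-0.106, -3.14, 0.0]
contact_force: [0.6, -1.3, 1.6]
opening: 0.0601
finger_force: 30.0
time: 6.35
ee_pos: [0.5127, 0.0566, 0.0809]
eef_rot: [-0.107, -3.14, 0.0]
contact_force: [-0.6, 1.0, -0.2]
opening: 0.0796
finger_force: 0.0
go [-2.4  0.6 -3.1] [-0. -0. -0.] |at [512.7  56.6  80.9] q6 -2.06 t 6.35 open 79.6 F [-0.6  1.  -0.2]
```

```bash
python3 -m jog '[0,0,-25,0,0,0,80,0,0,-50,0,0,0,80,35,0,-50,0,0,0,40,65,0,-50,0,0,0,0,65,0,-50,0,0,0,0,65,0,-50,0,0,0,0,65,0,-50,0,0,0,0,65,0,-50,0,0,0,0]'; python3 -m jog '[0,0,30,0,0,0,0,0,0,50,0,0,0,0,0,0,50,0,0,0,0,0,0,50,0,0,0,0]'
python3 - <<'E'
from h import *
p,d=robot.read_camera("top"); P=cloud("top",d)
Q=P[(d>0)&(P[...,2]>.018)&(P[...,2]<.032)&(P[...,0]>.455)&(P[...,0]<.55)&(abs(P[...,1]-.057)<.04)]
print(len(Q),np.percentile(Q,[1,50,99],axis=0) if len(Q) else 0)
f=np.array([533.1,55.8]);a=np.radians(-3.9);u=np.array([np.cos(a),np.sin(a)]);g=f-26*u
go(g[0],g[1],81,86.1)
E
```

```text
time: 7.15
ee_pos: [0.4488, 0.0612, 0.1309]
eef_rot: [0.108, 3.139, 0.0]
contact_force: [1.1, -0.3, -0.0]
opening: 0.04
finger_force: 0.0
time: 7.55
ee_pos: [0.4485, 0.061, 0.0808]
eef_rot: [-0.107, -3.139, 0.001]
contact_force: [-0.0, 0.3, 0.4]
opening: 0.0079
finger_force: 0.0
386 [[0.49359837 0.02668722 0.01906863]
 [0.52236487 0.04904314 0.02500032]
 [0.53489029 0.08234305 0.0295251 ]]
go [-58.5   0.4   0.4] [ 0.     0.001 -0.   ] |at [448.7  61.2  81.4] q6 -2.14 t 7.6 open 5.1 F [ 0.5 -0.1  0.6]
```

```bash
python3 -m jog '[-20,0,0,0,0,0,0,-28,0,0,0,0,0,0,-34,0,0,0,0,0,0,-40,0,0,0,0,0,0,-46,0,0,0,0,0,0,-51,0,0,0,0,0,0,-53,0,0,0,0,0,0,-53,0,0,0,0,0,0]'; python3 -m jog '[-2,0,0,0,0,0,0,-3,0,0,0,0,0,0,-3,0,0,0,0,0,0]'; python3 -m jog '[-2,0,0,0,0,0,0,-3,0,0,0,0,0,0,-3,0,0,0,0,0,0]'
```

```text
time: 8.4
ee_pos: [0.5013, 0.0574, 0.0809]
eef_rot: [0.107, 3.139, 0.0]
contact_force: [-0.7, -0.0, -0.7]
opening: 0.0007
finger_force: 0.2
time: 8.7
ee_pos: [0.504, 0.0573, 0.0809]
eef_rot: [0.107, 3.139, 0.0]
contact_force: [-1.3, -0.0, 0.1]
opening: 0.0006
finger_force: 0.4
time: 9.0
ee_pos: [0.5065, 0.057, 0.0809]
eef_rot: [-0.107, -3.139, 0.0]
contact_force: [-2.6, 1.6, 0.6]
opening: 0.0003
finger_force: 1.5
```

```bash
python3 -m jog '[-2,0,0,0,0,0,0,-2,0,0,0,0,0,0]'; python3 -m jog '[-2,0,0,0,0,0,0,-2,0,0,0,0,0,0]';python3 -m jog '[-2,0,0,0,0,0,0,-2,0,0,0,0,0,0]'
```

```text
time: 9.2
ee_pos: [0.5069, 0.0565, 0.0806]
eef_rot: [-0.108, -3.135, 0.002]
contact_force: [-6.9, 2.9, 5.5]
opening: 0.0005
finger_force: 3.7
time: 9.4
ee_pos: [0.5072, 0.0563, 0.0804]
eef_rot: [-0.109, -3.131, 0.003]
contact_force: [-11.4, 4.6, 7.2]
opening: 0.0004
finger_force: 6.1
time: 9.6
ee_pos: [0.5074, 0.0561, 0.0802]
eef_rot: [-0.109, -3.127, 0.005]
contact_force: [-15.4, 7.2, 10.6]
opening: 0.0003
finger_force: 8.3
```

Contact is firm at the expected depth. I back off, check the drive, and go for the slim drive.

```bash
python3 -m jog '[20,0,0,0,0,0,0,45,0,0,0,0,0,0,45,0,-50,0,0,0,20,45,0,-90,0,0,0,60,45,0,-90,0,0,0,87,45,0,-90,0,0,0,87]'
python3 - <<'E'
from h import *
p,d=robot.read_camera("top"); P=cloud("top",d)
Q=P[(d>0)&(P[...,2]>.018)&(P[...,2]<.032)&(P[...,0]>.455)&(P[...,0]<.55)&(abs(P[...,1]-.057)<.04)]
print(len(Q),np.percentile(Q,[1,50,99],axis=0) if len(Q) else 0)
a=np.radians(2.5); go(621-28*np.cos(a),-232-28*np.sin(a),160,92.5)
E
```

```text
time: 10.2
ee_pos: [0.4689, 0.0601, 0.1723]
eef_rot: [0.107, 3.135, 0.004]
contact_force: [-0.4, 0.1, -0.5]
opening: 0.0249
finger_force: 0.0
4 [[0.53151116 0.02693481 0.02289312]
 [0.53219444 0.02902368 0.02511191]
 [0.53262456 0.0323101  0.02830845]]
go [-144.6 -283.7   11. ] [ 0.001  0.001 -0.112] |at [468.1  59.7 171. ] q6 -2.11 t 10.25 open 28.4 F [-0.5 -0.2 -0.2]
```

```bash
python3 -m jog '[-145,-284,11,0,0,-0.112,87,-145,-284,11,0,0,-0.112,87,-145,-284,11,0,0,-0.112,87,-145,-284,11,0,0,-0.112,87,-145,-284,11,0,0,-0.112,87,-145,-284,11,0,0,-0.112,87,-145,-284,11,0,0,-0.112,87,-145,-284,11,0,0,-0.112,87]'; python3 -m jog '[0,0,0,0,0,0,87,0,0,0,0,0,0,87]'
python3 - <<'E'
from h import *
p,d=robot.read_camera("top"); P=cloud("top",d)
Q=P[(d>0)&(P[...,2]>.018)&(P[...,2]<.032)&(P[...,0]>.455)&(P[...,0]<.55)&(abs(P[...,1]-.057)<.04)]
print("thick rear",len(Q),np.percentile(Q,[1,50,99],axis=0) if len(Q) else 0)
p,d=robot.read_camera("wrist"); c=robot.camera_params("wrist"); cv2.imwrite("pics/w3.png",p[:,:,::-1])
P=cloud("wrist",d,c)
m=(d>0)&(P[...,2]>.005)&(P[...,2]<.02)&(np.hypot(P[...,0]-.621,P[...,1]+.232)<.07)
Q=P[m]; print(cv2.minAreaRect((Q[:,:2]*1000).astype(np.float32)),np.median(Q[:,2]),len(Q))
a=np.radians(2.5); go(621-28*np.cos(a),-232-28*np.sin(a),72,92.5)
E
```

```text
time: 11.05
ee_pos: [0.5932, -0.2365, 0.1568]
eef_rot: [0.062, -3.138, -0.0]
contact_force: [0.4, 0.7, -0.6]
opening: 0.0853
finger_force: 0.0
time: 11.25
ee_pos: [0.5926, -0.2326, 0.1589]
eef_rot: [0.07, -3.139, -0.001]
contact_force: [0.3, 0.1, 0.4]
opening: 0.0868
finger_force: 0.0
thick rear 0 0
((620.6470947265625, -233.79742431640625), (96.5780258178711, 50.16447067260742), 2.6172971725463867) 0.010332858569419096 7481
go [-0.1 -0.9 87.8] [ 0.    -0.001  0.002] |at [ 592.9 -232.3  159.8] q6 -1.41 t 11.35 open 87.1 F [ 0.2  0.7 -0.3]
```

View pics/w3.png

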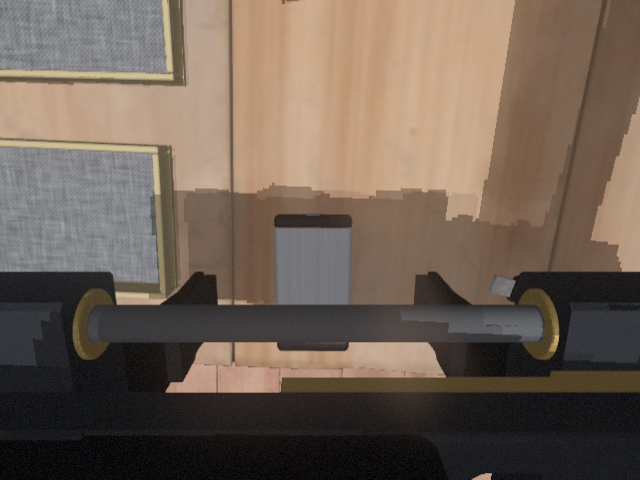

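The wrist view shows the slim drive centred between the fingers, about (313,280). I descend and grip.

```bash
python3 -m jog '[0,-2,45,0,0,0,87,0,-2,75,0,0,0,87,0,-2,87,0,0,0,87,0,-2,88,0,0,0,87,0,-2,88,0,0,0,40,0,-2,88,0,0,0,40,0,-2,88,0,0,0,40,0,-2,88,0,0,0,40]'; python3 -m jog '[0,0,0,0,0,0,40,0,0,0,0,0,0,40,0,0,0,0,0,0,40,0,0,0,0,0,0,40]'; python3 -m jog '[0,0,-20,0,0,0,40,0,0,-65,0,0,0,40,0,0,-100,0,0,0,40,0,0,-100,0,0,0,40]'
python3 - <<'E'
from h import *
p,d=robot.read_camera("top"); cv2.imwrite("pics/t4.png",p[100:350,120:450,::-1]);P=cloud("top",d)
Q=P[(d>0)&(P[...,2]>.018)&(P[...,2]<.032)&(P[...,0]>.455)&(P[...,0]<.55)&(abs(P[...,1]-.057)<.04)]
print("thick rear",len(Q),np.percentile(Q,[1,50,99],axis=0) if len(Q) else 0)
f=np.array([533.1,55.8]);a=np.radians(-3.9);u=np.array([np.cos(a),np.sin(a)]);g=f-(48+28+30)*u
print(g); go(g[0],g[1],180,86.1)
E
```

```text
time: 12.15
ee_pos: [0.5935, -0.2356, 0.0726]
eef_rot: [-0.069, 3.14, -0.0]
contact_force: [0.8, -0.4, -0.6]
opening: 0.0627
finger_force: 0.0
time: 12.55
ee_pos: [0.5933, -0.2356, 0.0721]
eef_rot: [-0.069, 3.141, -0.0]
contact_force: [-0.7, 0.6, 2.4]
opening: 0.0493
finger_force: 30.0
time: 12.95
ee_pos: [0.5962, -0.2364, 0.178]
eef_rot: [-0.07, 3.129, -0.005]
contact_force: [0.6, -0.5, -0.0]
opening: 0.0497
finger_force: 30.0
thick rear 0 0
[427.34546644  63.00962081]
go [153.9 305.9  -6.5] [-0.001  0.006  0.112] |at [ 594.6 -235.8  174.9] q6 -1.4 t 13.0 open 49.1 F [-0.4  0.7 -0.9]
```

View pics/t4.png

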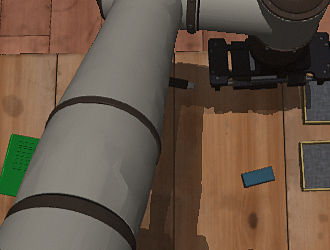

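The arm covers the rack in this view; the slim drive is in the gripper at about (250,75). I move it in front of the rack.

```bash
python3 -m jog '[154,306,-6,0,0,0.112,40,154,306,-6,0,0,0.112,40,154,306,-6,0,0,0.112,40,154,306,-6,0,0,0.112,40,154,306,-6,0,0,0.112,40,154,306,-6,0,0,0.112,40,154,306,-6,0,0,0.112,40,154,306,-6,0,0,0.112,40]'; python3 -m jog '[0,0,0,0,0,0,40,0,0,0,0,0,0,40]';python3 - <<'E'
from h import *
p,d=robot.read_camera("top"); P=cloud("top",d)
Q=P[(d>0)&(P[...,2]>.018)&(P[...,2]<.032)&(P[...,0]>.455)&(P[...,0]<.55)&(abs(P[...,1]-.057)<.04)]
print("thick rear",len(Q),np.percentile(Q,[1,50,99],axis=0) if len(Q) else 0)
Q=P[(d>0)&(P[...,2]>.10)&(P[...,2]<.125)&(P[...,0]>.465)&(P[...,0]<.53)&(abs(P[...,1]-.06)<.05)]
for lo in range(470,512,6):
    q=Q[(Q[:,0]*1000>=lo)&(Q[:,0]*1000<lo+6)]
    if len(q): print(lo,np.round([q[:,1].min()*1000,q[:,1].max()*1000,np.median(q[:,2])*1000],1),len(q))
print(Q[:,0].max())
p,d=robot.read_camera("scene"); P=cloud("scene",d)
m=(abs(P[...,0]-.48)<.05)&(abs(P[...,1]-.06)<.05)&(P[...,2]>.08)&(P[...,2]<.13); q=P[m]
print("scene slim",len(q),np.percentile(q,[2,98],axis=0) if len(q) else 0)
for x in range(440,510,10):
    w=q[abs(q[:,0]*1000-x)<5]
    if len(w): print(x,np.round(np.percentile(w[:,2],[3,50,97])*1000,1))
go(427.3,63,115,86.1)
E
```

```text
time: 13.8
ee_pos: [0.4233, 0.066, 0.1771]
eef_rot: [-0.097, -3.138, 0.001]
contact_force: [0.4, 0.3, -1.0]
opening: 0.0495
finger_force: 30.0
time: 14.0
ee_pos: [0.426, 0.0628, 0.1773]
eef_rot: [-0.108, -3.138, 0.001]
contact_force: [0.6, -0.0, -0.9]
opening: 0.0497
finger_force: 30.0
thick rear 297 [[0.51588522 0.024501   0.01817091]
 [0.52612197 0.05246976 0.02486226]
 [0.53621113 0.09303337 0.02857602]]
476 [ 35.1  43.5 113.6] 17
482 [ 35.2  80.  112.7] 27
488 [ 34.5  84.3 113.5] 62
494 [ 34.5  82.9 112.8] 101
500 [ 48.   82.9 111.1] 22
0.5023650507976447
scene slim 762 [[0.43169328 0.03436032 0.10823213]
 [0.50287998 0.09740978 0.12658631]]
440 [109.5 114.5 128.1]
450 [110.4 114.  115.9]
460 [109.9 113.9 116.4]
470 [110.2 113.8 116. ]
480 [110.  114.2 115.9]
490 [109.8 113.7 115.8]
500 [107.6 112.3 115.1]
go [-1.   0.7 62.4] [-0.001 -0.001 -0.002] |at [426.3  62.4 177.4] q6 -2.17 t 14.1 open 49.6 F [ 0.5  1.2 -0.1]
```

The thick drive's rear is at x≈516, so it is home. The slim drive is level and aligned, so I insert it.

```bash
python3 -m jog '[-1,0,40,0,0,0,40,-1,0,60,0,0,0,40,-1,0,64,0,0,0,40,-1,0,64,0,0,0,40,-1,0,64,0,0,0,40]'; python3 -m jog '[-15,0,0,0,0,0,40,-28,0,0,0,0,0,40,-38,0,0,0,0,0,40,-38,0,0,0,0,0,40]';  python3 - <<'E'
from h import *
f=np.array([533.1,55.8]);a=np.radians(-3.9);u=np.array([np.cos(a),np.sin(a)]);g=f-16*u
go(g[0],g[1],113,86.1)
E
```

```text
time: 14.6
ee_pos: [0.4279, 0.0632, 0.1147]
eef_rot: [0.108, 3.138, 0.001]
contact_force: [0.3, 0.3, 0.1]
opening: 0.0492
finger_force: 30.0
time: 15.0
ee_pos: [0.4667, 0.061, 0.1145]
eef_rot: [0.108, 3.137, 0.002]
contact_force: [-0.4, -0.6, 0.4]
opening: 0.0493
finger_force: 30.0
go [-50.6  -0.6   1.6] [ 0.001  0.002 -0.001] |at [466.7  61.  114.5] q6 -2.12 t 15.0 open 49.3 F [-0.4 -0.6  0.4]
```

```bash
python3 -m jog '[-15,-1,2,0,0,0,40,-30,-1,2,0,0,0,40,-43,-1,2,0,0,0,40,-50,-1,2,0,0,0,40,-50,-1,2,0,0,0,40,-50,-1,4,0,0,0,40,-50,-1,4,0,0,0,40]'; python3 -m jog '[0,0,0,0,0,0,60,0,0,0,0,0,0,70,0,0,0,0,0,0,70,0,0,0,0,0,0,70,0,0,0,0,0,0,70]'; python3 -m jog '[0,0,-25,0,0,0,70,0,0,-45,0,0,0,70,35,0,-45,0,0,0,40,65,0,-45,0,0,0,0,65,0,-45,0,0,0,0,65,0,-45,0,0,0,0,65,0,-45,0,0,0,0,65,0,-45,0,0,0,0]'
python3 - <<'E'
from h import *
p,d=robot.read_camera("top"); P=cloud("top",d)
for lo,hi in ((.018,.032),(.038,.053)):
    Q=P[(d>0)&(P[...,2]>lo)&(P[...,2]<hi)&(P[...,0]>.455)&(P[...,0]<.54)&(abs(P[...,1]-.057)<.04)]
    print(len(Q),np.percentile(Q,[1,50,99],axis=0) if len(Q) else 0)
go(450,61.3,113,86.1)
E
```

```text
time: 15.7
ee_pos: [0.5142, 0.0563, 0.1101]
eef_rot: [-0.107, -3.139, 0.0]
contact_force: [0.1, -1.1, 1.3]
opening: 0.0495
finger_force: 30.0
time: 16.2
ee_pos: [0.5147, 0.0563, 0.1099]
eef_rot: [-0.107, -3.14, -0.0]
contact_force: [-1.0, 0.2, 0.5]
opening: 0.0689
finger_force: 0.0
time: 17.0
ee_pos: [0.4508, 0.0609, 0.1549]
eef_rot: [0.108, 3.139, 0.0]
contact_force: [0.0, -0.3, 0.4]
opening: 0.0299
finger_force: 0.0
63 [[0.51557998 0.02124678 0.01828338]
 [0.52467386 0.02967665 0.02412387]
 [0.5364889  0.09559973 0.02947514]]
197 [[0.50884672 0.01875005 0.03878025]
 [0.528151   0.04363015 0.04630526]
 [0.53712961 0.09180905 0.05061699]]
go [ 0.7  0.4 41.8] [-0.     0.    -0.001] |at [450.6  60.8 154.8] q6 -2.13 t 17.05 open 26.1 F [-0.3  0.3 -0.3]
```

```bash
python3 -m jog '[0,0,25,0,0,0,0,0,0,44,0,0,0,0,0,0,45,0,0,0,0,0,0,45,0,0,0,0]'; python3 -m jog '[-18,0,0,0,0,0,0,-28,0,0,0,0,0,0,-34,0,0,0,0,0,0,-40,0,0,0,0,0,0,-46,0,0,0,0,0,0,-50,0,0,0,0,0,0,-52,0,0,0,0,0,0,-52,0,0,0,0,0,0]'; python3 -m jog '[-2,0,0,0,0,0,0,-3,0,0,0,0,0,0,-3,0,0,0,0,0,0]'; python3 -m jog '[-2,0,0,0,0,0,0,-2,0,0,0,0,0,0]'; python3 -m jog '[-2,0,0,0,0,0,0,-2,0,0,0,0,0,0]'
```

```text
time: 17.45
ee_pos: [0.4503, 0.0607, 0.1097]
eef_rot: [-0.107, -3.139, 0.001]
contact_force: [0.8, 0.1, 0.3]
opening: 0.0016
finger_force: 0.0
time: 18.25
ee_pos: [0.502, 0.0572, 0.1099]
eef_rot: [0.107, 3.139, 0.0]
contact_force: [0.4, 0.8, 0.3]
opening: 0.0003
finger_force: 0.0
time: 18.55
ee_pos: [0.5049, 0.057, 0.1099]
eef_rot: [0.107, 3.14, 0.0]
contact_force: [-0.1, 0.6, 0.3]
opening: 0.0005
finger_force: 0.0
time: 18.75
ee_pos: [0.5066, 0.0568, 0.1098]
eef_rot: [-0.107, -3.139, 0.001]
contact_force: [-1.0, -0.2, 0.3]
opening: 0.0001
finger_force: 0.5
time: 18.95
ee_pos: [0.5069, 0.0565, 0.1096]
eef_rot: [-0.108, -3.135, 0.002]
contact_force: [-6.3, 2.1, 3.4]
opening: 0.0003
finger_force: 3.0
```

```bash
python3 -m jog '[-2,0,0,0,0,0,0,-2,0,0,0,0,0,0]'; python3 -m jog '[20,0,0,0,0,0,0,45,0,0,0,0,0,0,45,0,-30,0,0,0,20,45,0,-60,0,0,0,60,45,0,-60,0,0,0,60,45,0,-60,0,0,0,60]'
python3 - <<'E'
from h import *
go(620,-81,170,169.1)
E
```

```text
time: 19.15
ee_pos: [0.5073, 0.0563, 0.1093]
eef_rot: [-0.109, -3.131, 0.003]
contact_force: [-10.4, 4.8, 7.2]
opening: 0.0003
finger_force: 5.2
time: 19.75
ee_pos: [0.4663, 0.0599, 0.1706]
eef_rot: [0.107, 3.137, 0.002]
contact_force: [0.0, 0.9, -1.1]
opening: 0.0246
finger_force: 0.0
go [-163.  -130.1    0.8] [-0.     0.003 -1.449] |at [466.3  59.9 170.6] q6 -2.11 t 19.75 open 24.6 F [ 0.   0.9 -1.1]
```

```bash
python3 -m jog '[-163,-130,0,0,0,-1.449,60,-163,-130,0,0,0,-1.449,60,-163,-130,0,0,0,-1.449,60,-163,-130,0,0,0,-1.449,60,-163,-130,0,0,0,-1.449,60,-163,-130,0,0,0,-1.449,60,-163,-130,0,0,0,-1.449,60,-163,-130,0,0,0,-1.449,60]'
python3 - <<'E'
from h import *
go(620,-81,170,169.1)
E
```

```text
time: 20.55
ee_pos: [0.6192, -0.0817, 0.1677]
eef_rot: [1.639, -2.677, -0.003]
contact_force: [-0.5, -0.2, 0.6]
opening: 0.0597
finger_force: 0.0
go [-1.  -0.4 -2.3] [ 0.003 -0.001 -0.282] |at [619.2 -81.7 167.7] q6 -0.6 t 20.55 open 59.7 F [-0.5 -0.2  0.6]
```

```bash
python3 -m jog '[0,0,0,0,0,-0.282,60,0,0,0,0,0,-0.282,60,0,0,0,0,0,-0.282,60,0,0,0,0,0,-0.282,60]'
python3 - <<'E'
from h import *
p,d=robot.read_camera("wrist"); c=robot.camera_params("wrist"); cv2.imwrite("pics/w5.png",p[:,:,::-1])
P=cloud("wrist",d,c)
m=(d>0)&(P[...,2]>.004)&(P[...,2]<.02)&(np.hypot(P[...,0]-.619,P[...,1]+.087)<.045)
Q=P[m]; print(cv2.minAreaRect((Q[:,:2]*1000).astype(np.float32)),np.median(Q[:,2]),len(Q))
go(620,-81,71.5,169.1)
E
```

```text
time: 20.95
ee_pos: [0.6193, -0.0812, 0.1687]
eef_rot: [1.989, -2.429, -0.002]
contact_force: [0.2, -0.1, -1.3]
opening: 0.0599
finger_force: 0.0
((619.7284545898438, -88.84991455078125), (53.09326934814453, 17.680112838745117), 78.76481628417969) 0.009437604527864574 1938
go [-0.4 -0.7 97.4] [ 0.002 -0.    -0.008] |at [619.4 -81.2 168.9] q6 -0.33 t 21.0 open 60.0 F [-0.1  0.5 -0.2]
```

View pics/w5.png

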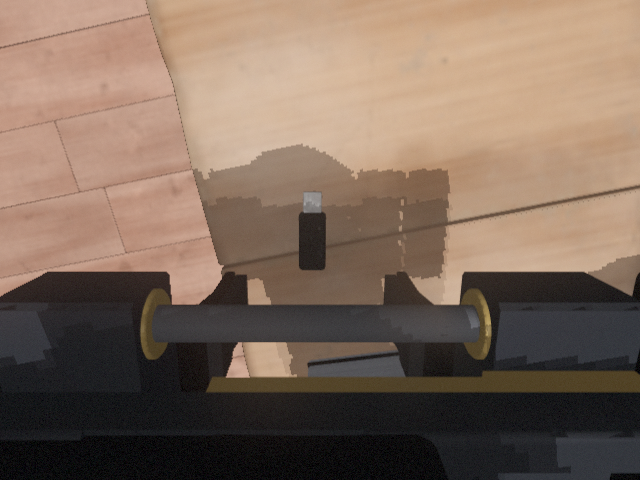

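The wrist view shows the loose stick at (312,232), plug up in the image toward −y, between the fingers. I descend and grip its body.

```bash
python3 -m jog '[0,0,45,0,0,-0.008,60,0,0,80,0,0,-0.008,60,0,0,95,0,0,-0.008,60,0,0,97,0,0,-0.008,60,0,0,97,0,0,-0.008,10,0,0,97,0,0,-0.008,10,0,0,97,0,0,-0.008,10,0,0,97,0,0,-0.008,10]'; python3 -m jog '[0,0,0,0,0,0,10,0,0,0,0,0,0,10,0,0,0,0,0,0,10,0,0,0,0,0,0,10,0,0,0,0,0,0,10]'; python3 -m jog '[0,0,-25,0,0,0,10,0,0,-70,0,0,0,10,0,0,-90,0,0,0,10,0,0,-90,0,0,0,10]'
python3 - <<'E'
from h import *
go(581,-357,170,90)
E
```

```text
time: 21.8
ee_pos: [0.6199, -0.0811, 0.0735]
eef_rot: [-2.003, 2.419, -0.001]
contact_force: [-0.3, 0.3, -0.1]
opening: 0.0357
finger_force: 0.0
time: 22.3
ee_pos: [0.6197, -0.0812, 0.0731]
eef_rot: [-2.004, 2.419, -0.0]
contact_force: [-0.3, 0.1, 1.7]
opening: 0.0174
finger_force: 30.0
time: 22.7
ee_pos: [0.6216, -0.0811, 0.1669]
eef_rot: [-2.001, 2.414, -0.008]
contact_force: [0.8, 0.3, 0.1]
opening: 0.0169
finger_force: 30.0
go [278.6 -11.4  -3.5] [-0.005  0.007  1.384] |at [621.6 -81.1 166.9] q6 -0.32 t 22.7 open 16.9 F [0.8 0.3 0.1]
```

```bash
python3 -m jog '[287,-6,-3,0,0,1.384,10,287,-6,-3,0,0,1.384,10,287,-6,-3,0,0,1.384,10,287,-6,-3,0,0,1.384,10,287,-6,-3,0,0,1.384,10,287,-6,-3,0,0,1.384,10,287,-6,-3,0,0,1.384,10,287,-6,-3,0,0,1.384,10]'
python3 - <<'E'
from h import *
go(588,-366,170,90)
E
```

```text
time: 23.5
ee_pos: [0.5706, -0.3657, 0.1636]
eef_rot: [0.273, -3.127, -0.003]
contact_force: [0.5, 0.5, 0.3]
opening: 0.0176
finger_force: 30.0
go [-17.1  -3.3  -6.4] [ 0.002 -0.003  0.174] |at [ 570.6 -365.7  163.6] q6 -1.06 t 23.5 open 17.6 F [0.5 0.5 0.3]
```

```bash
python3 -m jog '[-17,-3,-6,0,0,0.174,10,-17,-3,-6,0,0,0.174,10,-17,-3,-6,0,0,0.174,10,-17,-3,-6,0,0,0.174,10]'
python3 - <<'E'
from h import *
p,d=robot.read_camera("top"); cv2.imwrite("pics/t6.png",cv2.resize(p[120:340,340:560,::-1],None,fx=2.5,fy=2.5)); P=cloud("top",d)
print("stick tray",rect(P,d,(412,165,510,230),.012,.024),"case tray",rect(P,d,(412,232,510,297),.012,.024))
p,d=robot.read_camera("wrist"); c=robot.camera_params("wrist"); cv2.imwrite("pics/w6.png",p[:,:,::-1])
P=cloud("wrist",d,c); m=(d>0)&(P[...,2]>.015)&(P[...,2]<.026); Q=P[m]*1000
print("wrist rims",np.percentile(Q,[0.5,99.5],axis=0))
m=(d>0)&(abs(P[...,0]-.585)<.04)&(abs(P[...,1]+.366)<.05)&(P[...,2]<.01); print("floor",np.median(P[m][:,2]) if m.any() else None)
go(588,-366,80,90)
E
```

```text
time: 23.9
ee_pos: [0.5885, -0.3637, 0.1708]
eef_rot: [0.018, -3.14, -0.002]
contact_force: [-0.9, -0.8, -0.5]
opening: 0.0174
finger_force: 30.0
stick tray {'c': [576, -398], 'len': 151.2, 'wid': 85.3, 'ang': -89.8, 'z': 19.3, 'n': 485} case tray {'c': [453, -390], 'len': 152.1, 'wid': 94.6, 'ang': -88.7, 'z': 19.9, 'n': 765}
wrist rims [[ 447.05288042 -475.15606712   15.10164021]
 [ 619.98913131 -244.12999341   25.45311251]]
floor 0.005902678941071826
go [ 0.6 -2.2 91.4] [ 0.001 -0.001  0.011] |at [ 588.7 -363.8  171.4] q6 -1.24 t 24.0 open 17.5 F [-0.1 -0.7  0.3]
```

View pics/w6.png

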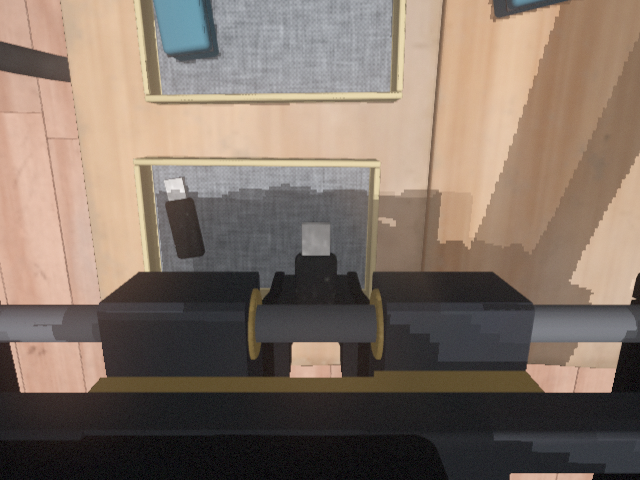

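The wrist view shows the held stick (316,250) over the free part of the tray that already holds a stick (183,220). I lower and release.

```bash
python3 -m jog '[0,-2,40,0,0,0,10,0,-2,75,0,0,0,10,0,-2,90,0,0,0,10,0,-2,94,0,0,0,10,0,-2,94,0,0,0,10]'; python3 -m jog '[0,0,0,0,0,0,32,0,0,0,0,0,0,32,0,0,0,0,0,0,32]'; python3 -m jog '[0,0,-30,0,0,0,32,0,0,-80,0,0,0,32,0,0,-100,0,0,0,60,0,0,-100,0,0,0,60]'
python3 - <<'E'
from h import *
go(432,-232,170,13.2)
E
```

```text
time: 24.5
ee_pos: [0.5898, -0.3663, 0.0784]
eef_rot: [-0.016, 3.141, -0.001]
contact_force: [-0.6, -0.9, 0.6]
opening: 0.0172
finger_force: 30.0
time: 24.8
ee_pos: [0.5899, -0.3663, 0.0792]
eef_rot: [-0.015, 3.139, -0.001]
contact_force: [-0.2, -0.1, -0.6]
opening: 0.0298
finger_force: 0.0
time: 25.2
ee_pos: [0.5913, -0.367, 0.1838]
eef_rot: [-0.016, 3.132, -0.007]
contact_force: [-0.6, 0.3, -0.6]
opening: 0.0417
finger_force: 0.0
go [158.1 136.7  11.7] [0.003 0.011 1.351] |at [ 591.3 -367.   183.8] q6 -1.24 t 25.2 open 41.7 F [-0.6  0.3 -0.6]
```

```bash
python3 -m jog '[158,137,12,0,0,1.351,60,158,137,12,0,0,1.351,60,158,137,12,0,0,1.351,60,158,137,12,0,0,1.351,60,158,137,12,0,0,1.351,60,158,137,12,0,0,1.351,60,158,137,12,0,0,1.351,60,158,137,12,0,0,1.351,60]'
python3 - <<'E'
from h import *
go(432,-232,170,13.2)
E
```

```text
time: 26.0
ee_pos: [0.4295, -0.2303, 0.1656]
eef_rot: [-1.769, -2.595, 0.0]
contact_force: [-1.0, -0.0, 0.5]
opening: 0.06
finger_force: 0.0
go [-2.5  1.7 -4.4] [-0.    -0.     0.144] |at [ 429.5 -230.3  165.6] q6 -2.61 t 26.0 open 60.0 F [-1.  -0.   0.5]
```

```bash
python3 -m jog '[-2,2,-4,0,0,0.144,60,-2,2,-4,0,0,0.144,60,-2,2,-4,0,0,0.144,60]'
python3 - <<'E'
from h import *
p,d=robot.read_camera("wrist"); c=robot.camera_params("wrist"); cv2.imwrite("pics/w7.png",p[:,:,::-1])
P=cloud("wrist",d,c)
m=(d>0)&(P[...,2]>.015)&(P[...,2]<.035)&(np.hypot(P[...,0]-.432,P[...,1]+.232)<.05)
Q=P[m]; print(cv2.minAreaRect((Q[:,:2]*1000).astype(np.float32)),np.median(Q[:,2]),len(Q))
p,d=robot.read_camera("top"); P=cloud("top",d); cv2.imwrite("pics/t7.png",cv2.resize(p[130:350,180:520,::-1],None,fx=2.3,fy=2.3))
for n,b,lo,hi in [("stick",(425,178,478,217),.009,.02)]: print(n,rect(P,d,b,lo,hi))
go(432,-232,73,13.2)
E
```

```text
time: 26.3
ee_pos: [0.4323, -0.2316, 0.1695]
eef_rot: [-1.94, -2.47, 0.0]
contact_force: [-0.5, 0.2, -0.0]
opening: 0.0598
finger_force: 0.0
((431.8428955078125, -233.2052001953125), (26.641279220581055, 58.13671875), 13.788743019104004) 0.026936172959829308 3760
stick {'c': [596, -380], 'len': 104.7, 'wid': 58.7, 'ang': 89.3, 'z': 11.2, 'n': 197}
go [-0.3 -0.3 96.5] [-0.001 -0.     0.008] |at [ 432.3 -231.6  169.5] q6 -2.74 t 26.4 open 60.3 F [ 0.4  0.2 -0.1]
```

View pics/w7.png

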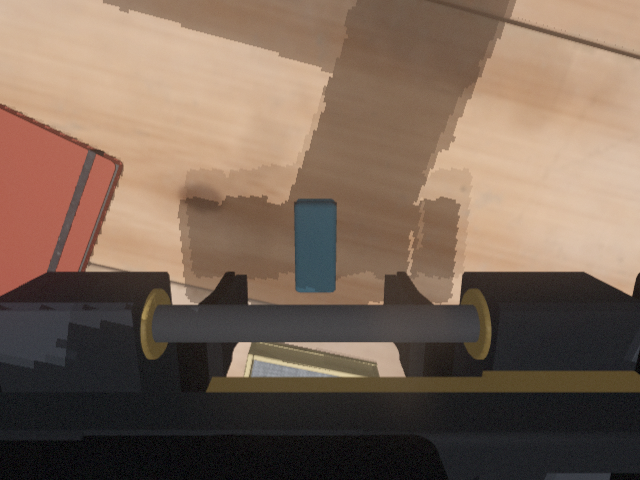

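View pics/t7.png

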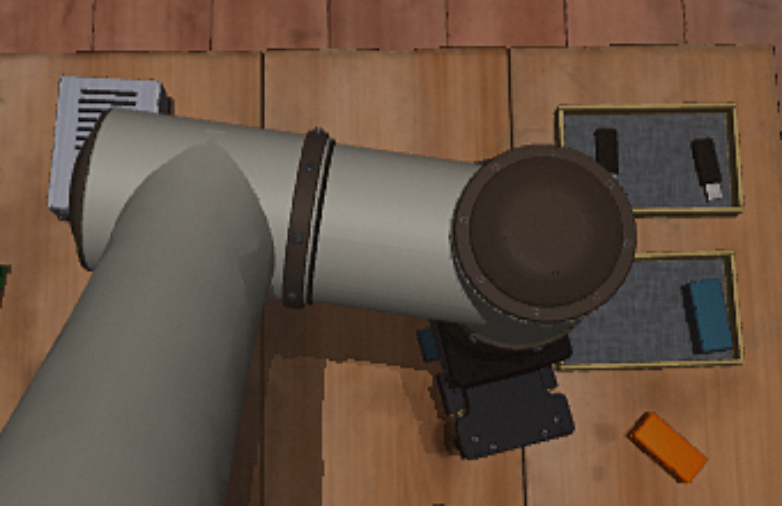

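The wrist view shows the blue case centred at (315,245). The top view shows the loose stick lying in its tray at (606,150) next to the other one. I descend and grip.

```bash
python3 -m jog '[0,0,45,0,0,0.008,60,0,0,80,0,0,0.008,60,0,0,93,0,0,0.008,60,0,0,95,0,0,0.008,60,0,0,95,0,0,0.008,18,0,0,95,0,0,0.008,18,0,0,95,0,0,0.008,18,0,0,95,0,0,0.008,18]'; python3 -m jog '[0,0,0,0,0,0,18,0,0,0,0,0,0,18,0,0,0,0,0,0,18,0,0,0,0,0,0,18]'; python3 -m jog '[0,0,-25,0,0,0,18,0,0,-70,0,0,0,18,0,0,-90,0,0,0,18,0,0,-90,0,0,0,18]'
python3 - <<'E'
from h import *
go(454,-360,170,91)
E
```

```text
time: 27.2
ee_pos: [0.4331, -0.2318, 0.0758]
eef_rot: [1.953, 2.459, 0.002]
contact_force: [-0.1, 0.1, -0.4]
opening: 0.0358
finger_force: 0.0
time: 27.6
ee_pos: [0.4329, -0.2318, 0.0754]
eef_rot: [1.953, 2.46, 0.0]
contact_force: [-1.7, 0.8, 5.8]
opening: 0.0259
finger_force: 30.0
time: 28.0
ee_pos: [0.4343, -0.2321, 0.1679]
eef_rot: [1.949, 2.455, 0.005]
contact_force: [-0.0, -0.3, -0.8]
opening: 0.0257
finger_force: 30.0
go [-129.    -9.8   -1.8] [ 0.003  0.007 -1.359] |at [ 434.3 -232.1  167.9] q6 -2.75 t 28.0 open 25.7 F [-0.  -0.3 -0.8]
```

```bash
python3 -m jog '[-129,-10,-2,0,0,-1.359,18,-129,-10,-2,0,0,-1.359,18,-129,-10,-2,0,0,-1.359,18,-129,-10,-2,0,0,-1.359,18,-129,-10,-2,0,0,-1.359,18,-129,-10,-2,0,0,-1.359,18,-129,-10,-2,0,0,-1.359,18,-129,-10,-2,0,0,-1.359,18]';  python3 -m jog '[0,0,0,0,0,-0.15,18,0,0,0,0,0,-0.15,18,0,0,0,0,0,-0.15,18]'
python3 - <<'E'
from h import *
go(454,-360,79.5,91)
E
```

```text
time: 28.8
ee_pos: [0.4513, -0.3593, 0.165]
eef_rot: [-0.259, -3.128, -0.002]
contact_force: [1.1, -0.6, -0.8]
opening: 0.0255
finger_force: 30.0
time: 29.1
ee_pos: [0.4517, -0.3594, 0.1657]
eef_rot: [-0.038, -3.14, -0.002]
contact_force: [0.0, -0.6, -0.8]
opening: 0.0258
finger_force: 30.0
go [-2.5 -0.7 86.2] [ 0.001 -0.002 -0.042] |at [ 451.7 -359.4  165.7] q6 -1.2 t 29.1 open 25.8 F [ 0.  -0.6 -0.8]
```

```bash
python3 -m jog '[-2,-1,40,0,0,-0.042,18,-2,-1,70,0,0,-0.042,18,-2,-1,83,0,0,-0.042,18,-2,-1,86,0,0,-0.042,18,-2,-1,86,0,0,-0.042,18]'; python3 -m jog '[0,0,0,0,0,0,36,0,0,0,0,0,0,36,0,0,0,0,0,0,36]'; python3 -m jog '[0,0,-30,0,0,0,36,0,0,-80,0,0,0,36,0,0,-130,0,0,0,36,50,0,-170,0,0,0,36,100,0,-170,0,0,0,36,150,0,-170,0,0,0,36,150,0,-170,0,0,0,36]'
python3 - <<'E'
from h import *
print(robot.state()["ee_pos"])
p,d=robot.read_camera("top"); P=cloud("top",d); cv2.imwrite("pics/t8.png",cv2.resize(p[130:350,180:520,::-1],None,fx=2.3,fy=2.3))
for n,lo,hi in (("thick",.018,.032),("slim",.040,.053)):
    Q=P[(d>0)&(P[...,2]>lo)&(P[...,2]<hi)&(P[...,0]>.455)&(P[...,0]<.54)&(abs(P[...,1]-.057)<.04)]
    print(n,len(Q),np.percentile(Q,[1,50,99],axis=0) if len(Q) else 0)
E
```

```text
time: 29.6
ee_pos: [0.4545, -0.3609, 0.0812]
eef_rot: [-0.032, 3.141, -0.001]
contact_force: [-0.5, -0.6, -0.2]
opening: 0.0261
finger_force: 30.0
time: 29.9
ee_pos: [0.4545, -0.3609, 0.082]
eef_rot: [-0.033, 3.14, -0.001]
contact_force: [-0.6, -0.4, 0.0]
opening: 0.0352
finger_force: 0.0
time: 30.6
ee_pos: [0.2998, -0.3628, 0.2519]
eef_rot: [-0.028, 3.141, 0.001]
contact_force: [0.3, -0.2, 0.1]
opening: 0.036
finger_force: 0.0
[ 0.29980098 -0.36282451  0.25194744]
thick 112 [[0.51557848 0.01869742 0.01847449]
 [0.51999851 0.03633874 0.02333314]
 [0.53620581 0.09512209 0.02945339]]
slim 265 [[0.51655573 0.02980888 0.04054205]
 [0.52591741 0.05402415 0.0459501 ]
 [0.53611295 0.09177979 0.05077909]]
```

View pics/t8.png

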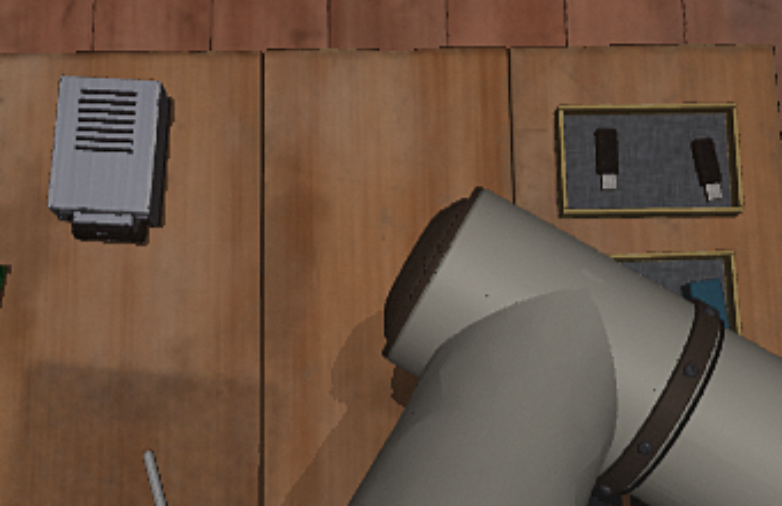

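Both drives stand out 16 mm at (105,225), and both sticks lie flat at (607,160) and (706,168). The case tray is hidden by the arm, so I check it from the scene camera.

Run:
```python
from h import *
p,d=robot.read_camera("scene"); cv2.imwrite("pics/s9.png",cv2.resize(p[160:340,170:420,::-1],None,fx=3,fy=3)); P=cloud("scene",d)
m=(d>0)&(abs(P[...,0]-.4545)<.03)&(abs(P[...,1]+.361)<.016)&(P[...,2]>.01)&(P[...,2]<.06); q=P[m][:,2]
print("case top",len(q),np.percentile(q,[50,90,99]))
```

```text
case top 207 [0.02820854 0.03101133 0.03213038]
```

View pics/s9.png

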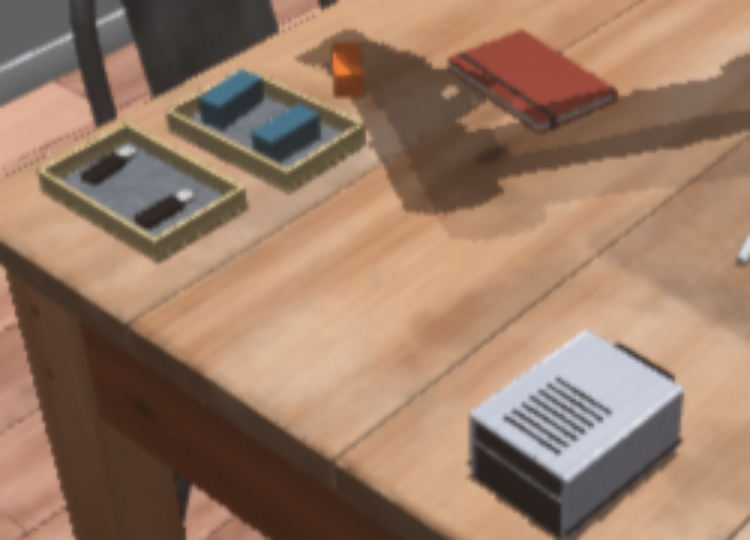

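The scene view shows the loose case flat in the case tray at (286,130) beside the other, and both sticks in the stick tray at (108,163) and (163,207). The top of the loose case is at about 30 mm, as expected. I hand in.

```bash
python3 -c "
from plant import robot
print(robot.hand_in())"
```

```text
the job is handed in; nothing more can be done
None
```

The job is handed in at about 31 s of the 138 s allowed: both drives are fully home in their bays, and the loose stick and case lie flat in their matching trays with what was there left in place.

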